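# Find the filled tin by its weight and present it

## Robot

A 6-joint arm with a two-finger parallel gripper is mounted at the origin on the work surface. World frame = base frame: x ahead of the robot, y to its left, z up, the work surface at z = 0. Lengths are in mm, angles in rad, forces in N, time in s.
With the tool pointing down it reaches from about 300 to 850 mm from the base axis. Payload 4.2 kg.
Tool frame: the origin (TCP) lies on the front face of the gripper's body, between the roots of the fingers; the fingertips stand 78 mm ahead of it and the grasp point (between the pads) lies 60 mm ahead of it (ctrl.grip_depth is the z of the grasp point in the tool frame, in mm); z points along the fingers, y is the line along which they close (so a half turn about z gives the same grasp; the last joint's range is limited). The gripper opens to 91 mm and grips with 3 to 60 N. Pads are 32 mm wide; open, the fingers measure 118 mm over their backs; the gripper's body (76 mm by 178 mm) begins 60 mm behind the grasp point.
Start: joints at [1.092, 0.32, 1.565, -0, 1.257, -0.02], TCP at [254.653, 515.545, 292.276] pointing down, gripper open.
Joint ranges: [-3.11, 3.11], [-0.84, 2.01], [0.21, 2.61], [-1.34, 4.49], [0.05, 2.63], [-2.56, 2.56]. Speed limits (rad/s): [2.57, 2.57, 3.14, 3.14, 3.14, 3.14].

## Interface

Orientations are given as a unit quaternion [x, y, z, w].
In Python, from rig import ctrl, vision gives the robot as it stands.
- The arm moves only by the shell command python3 -m creep 'ROWS' [OPENING] [FORCE]. ROWS is JSON, a list of rows, each a list of 4 numbers: the shift along the tool's x, y, z in cm, then the turn about the tool's z in rad. A call has 1 to 8 rows; each row shifts and turns the commanded pose from where the row before left it, along the tool's axes as they then stand; what a row does not reach is not made up. A row lasts 1/8 s, in which the tool goes at most 62.5 mm and 10.7 degrees, less where a joint would pass 70% of its speed; a pose out of reach is approached as far as the arm can. A call with a gripper value outside its range is refused whole. OPENING is the finger opening in cm, from 0 to 9.12, set as the call begins (- or left out, the last holds). The fingers move at their own pace and stop on an object; FORCE is the grip in N (left out, the last holds). Time passes only in rows, so rows that do not move let the fingers close. It gives the time, the measured TCP pose, the force, the opening and the grip force at its end, in the units of the state.
- ctrl.read_state(): the state, without advancing time (a new reading comes with each control period).
- vision.grab_frame(name): name is "scene" or "top" or "wrist"; returns a dict with "image" (384x512x3 uint8, red, green, blue), "range_z" (384x512 float32, mm along the optical axis (not along the pixel's ray), 0 where there is no reading), "fx", "fy", "cx", "cy" (pixels), "k1" (the pictures are not rectified: a ray, as slopes to the right and down, at radius r is drawn at 1 + k1 r^2 times it, then the intrinsics apply), "cam_to_world" (4x4, takes a point from camera to world coordinates); the wrist camera has in their place "hand_eye" (4x4, takes a point from camera to tool coordinates, whose origin is the TCP and whose axes are the flange's). Camera axes: x right, y up, looking along -z (the intrinsics and any distortion apply to the point x, -y, -z); pixel columns grow to the right and rows downward; lengths in mm; the calibration is good to about 2 mm. A picture is of the moment at which its call begins: read the wrist's pose just before it.
- ctrl.sign_off(): hands the job in; it is judged then, once.
The state is a dict: "clock": time; "joints": joint angles; "dq": joint speeds; "tau": joint torques, N m; "ee_pos": TCP position; "tcp_rot": TCP orientation; "force": force on the tool from outside, world axes, zero at the start; "wrist_torque": the same for the moment, N m; "opening": finger opening in mm; "gripper_force": force on a finger pad.
Only numpy, scipy, OpenCV 4.12 (cv2) and the standard library are available. Lean on these libraries where they do the work, as an engineer would, in place of code of your own. Each camera call takes 0.05 s, during which the arm holds its last target. There are 200 camera calls.

## Task

Two of the tins on the tray are the full size (both wide and tall; the squat one and the slim one are other products) and look alike, but only one holds its block of chocolate. Lift the full-size tin on the robot's left a few centimetres clear to feel its weight and stand it back on the tray, then lift the full-size tin on the right in the same way, leaving the other tins and the chocolate bars where they are. Finish while holding the heavier tin upright and still, about 10 cm above the middle of the marble slab, with the lighter tin standing released on the tray; do not put the heavy tin down.

Things in the scene. Friction and masses are not known exactly. Their poses are not given: they have to be found in the camera images.
- tin_left: Full-size round closed metal tin, 60 mm diameter, 85 mm tall (16-sided to the touch), plain metal with a white paper band and a metal lid that stays shut; origin at the centre of its underside, z up its axis. Stands upright on the tray on the robot's left (greater y) side, in either the nearer or the farther row. Content hidden and slightly loose inside; one full-size tin weighs 92 to 127 g, the other 270 to 365 g, and either may be the heavy one.
- tin_right: Full-size round closed metal tin, 60 mm diameter, 85 mm tall (16-sided to the touch), plain metal with a white paper band and a metal lid that stays shut; origin at the centre of its underside, z up its axis. Stands upright on the tray on the robot's right (smaller y) side, in either the nearer or the farther row. Content hidden and slightly loose inside; one full-size tin weighs 92 to 127 g, the other 270 to 365 g, and either may be the heavy one.
- tin_squat: Look-alike tin, 60 mm diameter but only 55 mm tall, on the left side of the tray; origin at the centre of its underside. Leave alone.
- tin_slim: Look-alike tin, 85 mm tall but only 42 mm in diameter, on the right side of the tray; origin at the centre of its underside. Leave alone.
- bar_a: Dark chocolate bar 85 x 26 mm, 28 mm high with round studs on top, lying along the tray's x between the tins; origin at the centre of its underside. Leave alone.
- bar_b: Dark chocolate bar 85 x 26 x 22 mm with caramel stripes, lying along the tray's x between the tins; origin at the centre of its underside. Leave alone.
- tray: Fixed flat aluminium sheet with white parchment, 260 mm (its x) by 360 mm (its y), 6 mm thick, no rim; its top, on which the tins stand, is 6 mm above the work surface; origin at the centre of its underside, turned a little about z. Tins stand in two columns, 200 mm apart along its y, and two rows, 110 mm apart along its x, each up to 15 mm off.
- slab: Fixed white marble slab, 160 x 160 mm, 20 mm thick, on the robot's left; origin at the centre of its underside.
- slab_top (a point): Centre of the marble slab's top face, 20 mm above the work surface.

How it is judged:
By the outcome, as a careful person would: the job done as asked, in the order asked, and still so for the second after the job is handed in, while the arm keeps its last pose, push and grip.
It also fails if it takes over 58 s, if anything falls off the work surface, if the arm or the gripper's body presses on something with over 40 N, if the wrist force passes 120 N, or if a joint passes its speed limit or range.

## Working session

There is one attempt and no reset: what is moved stays moved. The work goes in short steps, Python scripts to look and compute and a shell command to move; the robot and the scene stay as the last step left them, time stands still between calls to the robot, and variables do not carry over. Pictures are saved under pics/ and viewed, at most 10 in all, crops included, and the job is handed in when it is done.

```bash
mkdir -p pics; cat > h.py <<'E'
import numpy as np, cv2
from rig import ctrl, vision
def pts(f, T=None):
    K=np.array([[f["fx"],0,f["cx"]],[0,f["fy"],f["cy"]],[0,0,1.]])
    h,w=f["range_z"].shape
    u,v=np.meshgrid(np.arange(w),np.arange(h))
    p=cv2.undistortPoints(np.stack([u,v],-1).reshape(-1,1,2).astype(float),K,np.array([f["k1"],0,0,0.])).reshape(h,w,2)
    z=f["range_z"].astype(float)
    c=np.stack([p[...,0]*z,-p[...,1]*z,-z,np.ones_like(z)],-1)
    T=np.array(f["cam_to_world"]) if T is None else T
    return (c@T.T)[...,:3]
E
python3 - <<'E'
from h import *
s=ctrl.read_state();print({k:np.round(v,3) for k,v in s.items()})
for n in("top","scene"):
    f=vision.grab_frame(n);cv2.imwrite(f"pics/{n}0.png",f["image"][...,::-1]);np.savez(n,P=pts(f),z=f["range_z"],im=f["image"])
P=np.load("top.npz")["P"];z=np.load("top.npz")["z"]
for lo,hi in((45,75),(75,105),(14,26)):
    m=((P[...,2]>lo)&(P[...,2]<hi)&(z>0)).astype(np.uint8)
    n,l,st,c=cv2.connectedComponentsWithStats(m)
    for i in range(1,n):
        if st[i,4]>60:
            q=P[l==i];print(lo,st[i],q.mean(0).round(1),np.median(q,0).round(1),q.min(0).round(),q.max(0).round())
E
```

```text
{'clock': np.float64(0.0), 'joints': array([ 1.092,  0.32 ,  1.566,  0.   ,  1.257, -0.02 ]), 'dq': array([ 0.001, -0.002, -0.   ,  0.001,  0.   , -0.   ]), 'tau': array([  0.   , -41.246, -23.197,   0.073,   0.046,  -0.   ]), 'ee_pos': array([254.473, 515.23 , 291.436]), 'tcp_rot': array([ 0.227,  0.974, -0.001, -0.   ]), 'force': array([0.691, 0.559, 0.317]), 'wrist_torque': array([-0.024, -0.019, -0.054]), 'gripper_force': np.float64(0.0), 'opening': np.float64(91.0)}
45 [ 23  51  22  21 147] [845.5 644.8  60.2] [840.6 639.6  59.8] [829. 630.  45.] [879. 679.  75.]
45 [196  82  25  20 164] [756.2 190.8  60.3] [752.4 188.6  61.7] [744. 166.  46.] [792. 226.  74.]
45 [ 479   90   33   95 1577] [ 696.  -538.1   55.7] [ 704.8 -540.3   57.3] [ 545. -582.   45.] [ 793. -489.   66.]
45 [   0   94   77   76 5067] [660.2 615.   70. ] [659.2 613.9  70.9] [567. 516.  45.] [760. 728.  75.]
45 [295 150  25  15  83] [595.2 -40.2  58.4] [592.4 -37.6  57.8] [587. -75.  45.] [620. -18.  73.]
45 [378 154  19  20  93] [ 581.3 -230.1   59.2] [ 578.4 -226.9   59.8] [ 567. -260.   45.] [ 612. -218.   7
[... 1888 characters left out ...]
.3 -123.1   18.5] [ 784.1 -123.    18.3] [ 772. -191.   14.] [798. -54.  25.]
14 [ 78 100   4  61 121] [681.8 526.7  19.4] [680.  526.9  19.2] [599. 516.  14.] [759. 538.  26.]
14 [474 101  36  88 221] [ 648.  -523.7   20. ] [ 645.4 -523.4   19.9] [ 540. -566.   14.] [ 767. -489.   26.]
14 [ 135  151   85   84 4167] [520.2 267.5  20.3] [520.  267.2  20.4] [419. 166.  14.] [625. 371.  26.]
14 [  0 162  82  12 124] [576.8 623.7  19.5] [576.7 623.2  19.3] [565. 516.  14.] [596. 734.  26.]
14 [499 271   7  74 157] [ 246.3 -528.    20.5] [ 249.2 -527.9   20.2] [ 155. -533.   14.] [ 332. -525.   26.]
14 [209 282  26  26 226] [276.1 154.8  19.6] [274.4 155.7  19.4] [248. 123.  14.] [307. 183.  26.]
```

View pics/top0.png

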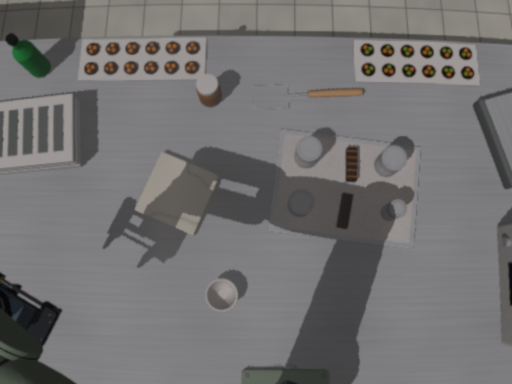

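```bash
python3 - <<'E'
from h import *
d=np.load("top.npz");P=d["P"]
def med(u0,u1,v0,v1,lo,hi):
    q=P[v0:v1,u0:u1].reshape(-1,3);q=q[(q[:,2]>lo)&(q[:,2]<hi)]
    r=cv2.minAreaRect(q[:,:2].astype(np.float32));return q.mean(0).round(1),r
m=((P[...,2]>54)&(P[...,2]<68))
for n,a in dict(tl=(290,330,130,165,88,96),tr=(375,412,140,175,88,96),slim=(382,412,195,222,88,96),squat=(283,320,185,220,56,68),slab=(130,225,145,240,16,25),bars=(318,385,140,230,20,42)).items():print(n,med(*a))
E
```

```text
tl (array([616.1, -48.5,  91.6]), ((616.4593505859375, -47.975860595703125), (59.00227355957031, 59.586063385009766), 68.1832275390625))
tr (array([ 596.2, -247.2,   91.4]), ((596.7736206054688, -248.37562561035156), (56.373451232910156, 59.39283752441406), 3.1053929328918457))
slim (array([ 478.1, -250.1,   91.1]), ((478.02923583984375, -250.24172973632812), (42.29169845581055, 41.82512664794922), 44.882511138916016))
squat (array([494.8, -31.3,  61.4]), ((494.92254638671875, -31.646102905273438), (59.79420471191406, 59.440818786621094), 45.357879638671875))
slab (array([520.6, 267.8,  20.4]), ((521.4553833007812, 268.779541015625), (161.59495544433594, 161.1141815185547), 68.07144927978516))
bars (array([ 537.4, -153.4,   28.5]), ((532.3489379882812, -188.2423095703125), (113.02882385253906, 201.67478942871094), 82.0752944946289))
```

The top view shows the full-size tins at about (309,148) and (393,158), both in the far row. The squat tin is at (300,202), the slim tin at (397,208), the bars at (351,164) and (345,210), and the slab at (178,195). I'll move above the left tin and keep the current wrist heading, which clears the neighbours.

```bash
python3 -m creep '[[-3.6,-2.15,0.3,0],[-3.6,-2.15,0.3,0],[-3.6,-2.15,0.3,0],[-3.6,-2.15,0.3,0],[-3.6,-2.15,0.3,0],[-3.6,-2.15,0.3,0],[-3.6,-2.15,0.3,0],[-3.6,-2.15,0.3,0]]' 9.1 25
python3 -m creep '[[-3.6,-2.15,0.3,0],[-3.6,-2.15,0.3,0],[-3.6,-2.15,0.3,0],[-3.6,-2.15,0.3,0],[-3.6,-2.15,0.3,0],[-3.6,-2.15,0.3,0],[-3.6,-2.15,0.3,0],[-3.6,-2.15,0.3,0]]'
python3 -m creep '[[0,0,0,0],[0,0,0,0]]'
cat >> h.py <<'E'
from scipy.spatial.transform import Rotation as Ro
def look(name,lo=86,hi=97):
    s=ctrl.read_state();f=vision.grab_frame("wrist")
    R=Ro.from_quat(s["tcp_rot"]).as_matrix();T=np.eye(4);T[:3,:3]=R;T[:3,3]=s["ee_pos"]
    P=pts(f,T@np.array(f["hand_eye"]));cv2.imwrite(f"pics/{name}.png",f["image"][...,::-1])
    m=((P[...,2]>lo)&(P[...,2]<hi)&(f["range_z"]>0)).astype(np.uint8)
    n,l,st,c=cv2.connectedComponentsWithStats(m)
    print("ee",s["ee_pos"].round(1) if hasattr(s["ee_pos"],"round") else s["ee_pos"],"t",s["clock"])
    for i in range(1,n):
        if st[i,4]>300:
            q=P[l==i];r=cv2.minEnclosingCircle(q[:,:2].astype(np.float32))
            e=R.T@(np.r_[r[0],0]-np.r_[np.array(s["ee_pos"])[:2],0])
            print(st[i],"circ",np.round(r[0],1),round(r[1],1),"mean",q.mean(0).round(1),"tool shift mm",e.round(1))
E
python3 -c "
from h import *
look('w1')"
```

```text
clock: 1.1
ee_pos: [437.1, 232.5, 267.9]
tcp_rot: [0.227, 0.974, -0.0, -0.0]
force: [0.7, 0.3, 0.5]
opening: 91.0
gripper_force: 0.0
clock: 2.1
ee_pos: [619.2, -49.2, 243.6]
tcp_rot: [0.227, 0.974, 0.0, -0.0]
force: [0.1, 0.3, 0.1]
opening: 90.9
gripper_force: 0.0
clock: 2.35
ee_pos: [618.2, -47.7, 243.7]
tcp_rot: [0.228, 0.974, 0.0, -0.001]
force: [0.9, -0.1, 0.2]
opening: 91.0
gripper_force: 0.0
ee [618.2 -47.7 243.7] t 2.35
[ 216  162   75   73 4292] circ [616.  -50.9] 30.5 mean [614.9 -50.3  90.8] tool shift mm [ 0.6 -3.9  0. ]
```

```bash
python3 -m creep '[[0.1,-0.35,1.5,0],[0,0,2,0],[0,0,2,0],[0,0,2,0],[0,0,2,0],[0,0,2,0],[0,0,1.5,0],[0,0,0,0]]'
python3 -m creep '[[0,0,0,0],[0,0,0,0],[0,0,0,0],[0,0,0,0],[0,0,0,0],[0,0,0,0],[0,0,0,0],[0,0,0,0]]' 4.5 25
```

```text
clock: 3.4
ee_pos: [615.2, -50.2, 112.8]
tcp_rot: [0.227, 0.974, -0.0, -0.002]
force: [0.3, -0.6, 0.4]
opening: 91.2
gripper_force: 0.0
clock: 4.4
ee_pos: [616.6, -50.7, 114.8]
tcp_rot: [0.227, 0.974, 0.0, 0.0]
force: [-1.0, 0.6, 5.4]
opening: 60.5
gripper_force: 25.0
```

```bash
python3 -m creep '[[0,0,-0.3,0],[0,0,-0.5,0],[0,0,-0.8,0],[0,0,-0.8,0],[0,0,-0.8,0],[0,0,-0.8,0],[0,0,-0.6,0],[0,0,-0.4,0]]'
python3 -m creep '[[0,0,0,0],[0,0,0,0],[0,0,0,0],[0,0,0,0]]'
python3 -m creep '[[0,0,0,0],[0,0,0,0],[0,0,0,0],[0,0,0,0]]'
```

```text
clock: 5.4
ee_pos: [616.3, -50.6, 164.7]
tcp_rot: [0.227, 0.974, 0.0, 0.0]
force: [-0.8, -0.6, -2.1]
opening: 60.6
gripper_force: 25.0
clock: 5.9
ee_pos: [616.2, -50.7, 164.0]
tcp_rot: [0.227, 0.974, 0.0, -0.0]
force: [0.6, -0.4, -1.7]
opening: 60.3
gripper_force: 25.0
clock: 6.4
ee_pos: [616.3, -50.7, 164.3]
tcp_rot: [0.227, 0.974, 0.0, 0.0]
force: [-0.3, -0.5, -0.6]
opening: 60.7
gripper_force: 25.0
```

```bash
python3 - <<'E'
from h import *
F=[]
for i in range(8):
    f=vision.grab_frame("scene");F.append(ctrl.read_state()["force"])
print(np.mean(F,0).round(2),np.std(F,0).round(2))
cv2.imwrite("pics/s1.png",f["image"][...,::-1])
E
```

```text
[ 0.24 -0.08 -0.82] [0.54 0.45 0.51]
```

View pics/s1.png

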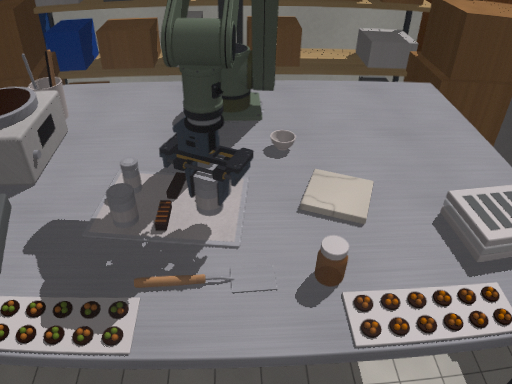

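The tin hangs clear in the gripper at about (208,188). It pulls only about 1 N, so the left tin is the light one. I'll set it back.

```bash
python3 -m creep '[[0,0,0.8,0],[0,0,0.9,0],[0,0,0.9,0],[0,0,0.9,0],[0,0,0.8,0],[0,0,0.3,0],[0,0,0.2,0],[0,0,0.1,0]]'
python3 -m creep '[[0,0,0.1,0],[0,0,0,0],[0,0,0,0],[0,0,0,0]]'
```

```text
clock: 7.8
ee_pos: [616.5, -50.7, 115.4]
tcp_rot: [0.227, 0.974, 0.0, 0.0]
force: [-0.4, -0.4, -0.8]
opening: 60.8
gripper_force: 25.0
clock: 8.3
ee_pos: [616.5, -50.7, 114.8]
tcp_rot: [0.227, 0.974, 0.0, 0.0]
force: [-1.6, 0.0, 5.0]
opening: 60.5
gripper_force: 25.0
```

```bash
python3 -m creep '[[0,0,0,0],[0,0,0,0],[0,0,0,0],[0,0,0,0],[0,0,0,0],[0,0,0,0]]' 9.1
python3 -m creep '[[0,0,-0.5,0],[0,0,-1.5,0],[0,0,-2,0],[0,0,-2,0],[0,0,-2,0],[0,0,-2,0],[0,0,-2,0],[0,0,-1,0]]'
python3 -m creep '[[0,0,0,0]]'
python3 -c "
from h import *
look('w2')"
python3 -m creep '[[-0.9,-2.3,0,0],[-0.9,-2.3,0,0],[-0.9,-2.3,0,0],[-0.9,-2.3,0,0],[-0.9,-2.3,0,0],[-0.9,-2.3,0,0],[-0.9,-2.3,0,0],[-0.6,-2.4,0,0]]'
python3 -m creep '[[0,0,0,0],[0,0,0,0]]'
python3 -c "
from h import *
look('w3')"
```

```text
clock: 9.05
ee_pos: [616.3, -50.7, 114.2]
tcp_rot: [0.227, 0.974, 0.0, 0.0]
force: [0.1, 0.3, 0.7]
opening: 90.8
gripper_force: 0.0
clock: 10.05
ee_pos: [616.7, -50.7, 246.6]
tcp_rot: [0.227, 0.974, 0.0, 0.002]
force: [0.3, 0.3, -0.7]
opening: 91.0
gripper_force: 0.0
clock: 10.18
ee_pos: [616.5, -50.7, 245.4]
tcp_rot: [0.227, 0.974, 0.0, 0.001]
force: [-0.3, 0.7, 0.3]
opening: 90.8
gripper_force: 0.0
ee [616.5 -50.7 245.4] t 10.175
[ 219  161   75   73 4241] circ [615.4 -51.5] 30.6 mean [614.5 -50.8  90.7] tool shift mm [ 0.7 -1.2 -0. ]
clock: 11.22
ee_pos: [596.0, -248.1, 243.4]
tcp_rot: [0.227, 0.974, 0.0, -0.001]
force: [-0.3, -0.0, 0.3]
opening: 91.2
gripper_force: 0.0
clock: 11.48
ee_pos: [596.2, -246.7, 243.8]
tcp_rot: [0.227, 0.974, 0.0, -0.0]
force: [0.0, -0.2, -0.5]
opening: 91.1
gripper_force: 0.0
ee [ 596.2 -246.7  243.8] t 11.475
[ 150   37   58   60 2659] circ [ 478. -254.] 21.6 mean [ 478.3 -253.6   90.6] tool shift mm [ 1.027e+02 -5.890e+01  1.000e-01]
[ 450   77   62   78 3920] circ [615.5 -51.7] 30.9 mean [613.3 -55.8  90.6] tool shift mm [ 69.1 183.3   0.2]
[ 216  165   75   73 4264] circ [ 596.  -251.1] 30.6 mean [ 595.1 -250.3   90.7] tool shift mm [-1.8 -4.  -0. ]
```

```bash
python3 -m creep '[[-0.1,-0.35,1.5,0],[0,0,2,0],[0,0,2,0],[0,0,2,0],[0,0,2,0],[0,0,2,0],[0,0,1.4,0],[0,0,0,0]]'
python3 -m creep '[[0,0,0,0],[0,0,0,0],[0,0,0,0],[0,0,0,0],[0,0,0,0],[0,0,0,0],[0,0,0,0],[0,0,0,0]]' 4.5 35
python3 -m creep '[[0,0,-0.3,0],[0,0,-0.5,0],[0,0,-0.8,0],[0,0,-0.8,0],[0,0,-0.8,0],[0,0,-0.8,0],[0,0,-0.6,0],[0,0,-0.4,0]]'
python3 -m creep '[[0,0,0,0],[0,0,0,0],[0,0,0,0],[0,0,0,0]]'
python3 - <<'E'
from h import *
F=[]
for i in range(8):
    f=vision.grab_frame("scene");F.append(ctrl.read_state()["force"])
print(np.mean(F,0).round(2),np.std(F,0).round(2))
E
```

```text
clock: 12.52
ee_pos: [594.9, -250.1, 113.6]
tcp_rot: [0.227, 0.974, 0.0, -0.001]
force: [0.8, 0.2, -0.4]
opening: 91.2
gripper_force: 0.0
clock: 13.52
ee_pos: [595.9, -250.6, 115.8]
tcp_rot: [0.227, 0.974, 0.0, 0.001]
force: [0.7, 1.0, 5.5]
opening: 59.8
gripper_force: 35.0
clock: 14.52
ee_pos: [595.6, -250.7, 165.8]
tcp_rot: [0.227, 0.974, -0.0, 0.0]
force: [-0.2, -0.1, -4.2]
opening: 60.1
gripper_force: 35.0
clock: 15.02
ee_pos: [595.5, -250.6, 165.0]
tcp_rot: [0.227, 0.974, 0.0, -0.0]
force: [0.2, 0.3, -3.9]
opening: 60.0
gripper_force: 35.0
[-0.11 -0.25 -3.22] [0.43 0.55 0.52]
```

The right tin pulls about 3.2 N, so it is the heavy one. I'll raise it and carry it over the slab.

```bash
python3 -m creep '[[0,0,-0.3,0],[0,0,-0.7,0],[0,0,-1.2,0],[0,0,-1.3,0],[0,0,-1.3,0],[0,0,-1,0],[0,0,-0.5,0],[0,0,-0.2,0]]'
python3 -m creep '[[0.4,0.55,0,0],[0.8,1.15,0,0],[1.24,1.8,0,0],[1.24,1.8,0,0],[1.24,1.8,0,0],[1.24,1.8,0,0],[1.24,1.8,0,0],[1.24,1.8,0,0]]'
python3 -m creep '[[1.24,1.8,0,0],[1.24,1.8,0,0],[1.24,1.8,0,0],[1.24,1.8,0,0],[1.24,1.8,0,0],[1.24,1.8,0,0],[1.24,1.8,0,0],[1.24,1.8,0,0]]'
python3 -m creep '[[1.24,1.8,0,0],[1.24,1.8,0,0],[1.24,1.8,0,0],[1.24,1.8,0,0],[1.24,1.8,0,0],[1.24,1.8,0,0],[1.24,1.8,0,0],[1.24,1.8,0,0]]'
python3 -m creep '[[0.7,1.1,0,0],[0.4,0.7,0,0],[0,0,0,0],[0,0,0,0],[0,0,0,0],[0,0,0,0],[0,0,0,0],[0,0,0,0]]'
python3 - <<'E'
from h import *
f=vision.grab_frame("scene");cv2.imwrite("pics/s2.png",f["image"][...,::-1])
s=ctrl.read_state();print(s["clock"],s["ee_pos"],s["dq"])
t=vision.grab_frame("top");P=pts(t)
m=((P[...,2]>14)&(P[...,2]<26)&(P[...,0]>400)&(P[...,0]<640)&(P[...,1]>150)&(P[...,1]<385))
print(cv2.minAreaRect(P[m][:,:2].astype(np.float32)))
P=pts(f)
m=((P[...,2]>17)&(P[...,2]<24)&(P[...,0]>400)&(P[...,0]<640)&(P[...,1]>150)&(P[...,1]<385))
print(cv2.minAreaRect(P[m][:,:2].astype(np.float32)))
# held tin as seen in scene cam
m=(abs(P[...,0]-521)<50)&(abs(P[...,1]-268)<45)&(P[...,2]>100)&(P[...,2]<205)&(f["range_z"]>0)
q=P[m];print(len(q),q.min(0),q.max(0))
E
```

```text
clock: 16.42
ee_pos: [595.5, -250.6, 230.4]
tcp_rot: [0.227, 0.974, 0.0, 0.0]
force: [0.3, 0.6, -2.7]
opening: 59.8
gripper_force: 35.0
clock: 17.42
ee_pos: [573.2, -98.8, 230.3]
tcp_rot: [0.227, 0.974, 0.0, 0.0]
force: [0.1, 0.1, -3.4]
opening: 60.1
gripper_force: 35.0
clock: 18.42
ee_pos: [548.0, 74.1, 230.3]
tcp_rot: [0.227, 0.974, 0.0, 0.0]
force: [-0.3, 0.4, -3.1]
opening: 59.8
gripper_force: 35.0
clock: 19.42
ee_pos: [522.8, 247.1, 230.2]
tcp_rot: [0.227, 0.974, 0.0, 0.0]
force: [-0.3, 0.4, -4.1]
opening: 59.7
gripper_force: 35.0
clock: 20.42
ee_pos: [521.3, 266.7, 230.3]
tcp_rot: [0.227, 0.974, 0.0, 0.0]
force: [0.7, 0.4, -2.7]
opening: 60.0
gripper_force: 35.0
20.475 [521.25044387 266.72776062 230.2690733 ] [ 0.00087585  0.0020932   0.00033496  0.00015068  0.00148542 -0.0011865 ]
((536.2520751953125, 250.61134338378906), (164.24588012695312, 139.03077697753906), 57.15275573730469)
((522.220703125, 265.24652099609375), (160.03085327148438, 165.9409637451172), 67.42736053466797)
1139 [491.18554164 223.02947544 120.02070162] [558.92622706 308.25808846 204.98501548]
```

View pics/s2.png

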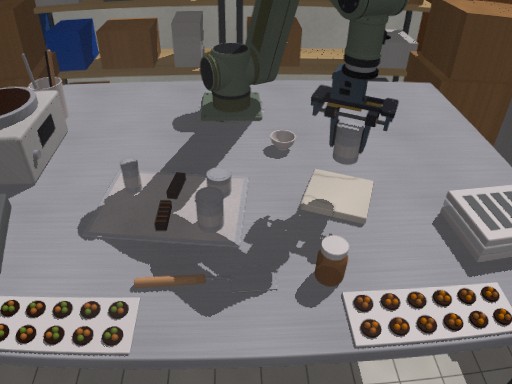

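The picture shows the heavy tin held upright above the slab at about (347,142). The light tin stands on the tray at (209,207), and the squat tin, slim tin and bars haven't moved. The tin's underside is about 10 cm above the slab's centre, so I'm handing in.

```bash
python3 -c "
from rig import ctrl
print(ctrl.sign_off())"
```

```text
the job is handed in; nothing more can be done
None
```

The right tin is the heavier one (about 3.2 N against about 1 N); I handed in at about 20 s with it held upright and still about 10 cm above the slab's centre and the left tin standing released on the tray, having carried the right tin straight to the slab without standing it back first.

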